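Lock the sprung panel of a connection box with its quarter-turn stud

ROBOT

A 7-joint arm with a two-finger parallel gripper is mounted at the origin on a cart in front of the work surface, level with it; the furniture and walls round the work are solid. World frame = base frame: x ahead of the robot, y to its left, z up, the work surface at z = 0. Lengths are in m, angles in rad, forces in N, time in s.
With the tool pointing down it reaches from about 0.35 to 0.9 m from the base axis. Payload 19.9 kg.
Tool frame: the origin (TCP) lies at the very end of the fingers, on their centre line; the grasp point (between the pads) lies 19 mm behind it; z points along the fingers, y is the direction in which the jaws open and shut (so a half turn about z gives the same grasp; the last joint's range is limited). The gripper opens to 85 mm and grips with 20 to 120 N. Pads are 22 mm wide; open, the fingers measure 114 mm over their backs; the gripper's body (76 mm by 85 mm) begins 54 mm behind the grasp point. The pads swing forward as they close: fully open they stand 13 mm farther back than shut.
Start: joints at [1.169, 0.417, -0.01, 1.614, 0.005, 1.111, -0.053], TCP at [0.22, -0.585, 0.231] pointing down, gripper open.
Joint ranges: [-2.81, 2.81], [-0.39, 2.02], [-1.27, 1.25], [0.06, 2.57], [-1.19, 4.33], [0.19, 2], [-2.82, 2.82]. Speed limits (rad/s): [1.89, 1.89, 2.39, 2.39, 3.01, 3.01, 3.01].

INTERFACE

Orientations are given as a unit quaternion [x, y, z, w].
In Python, from rig import * gives the robot as it stands.
- The arm moves only by the tool send_rows, never from a script. Its arguments are lists of equal length, an entry for each row: "turn": the turn, a rotation vector about the tool's x, y, z in rad, a list of three; "travel": the shift along the tool's x, y, z in mm, a list of three; "hand": the finger opening in mm, from 0 to 85.4. In form: {"turn": [[ax, ay, az], ...], "travel": [[tx, ty, tz], ...], "hand": [hand, ...]}. A call has 1 to 20 rows; each row shifts and turns the commanded pose from where the row before left it, along the tool's axes as they then stand; what a row does not reach is not made up. A row lasts 1/8 s, in which the tool goes at most 62.5 mm and 10.7 degrees, less where a joint would pass 70% of its speed; a pose out of reach is approached as far as the arm can. A call with a gripper value outside its range is refused whole. The fingers move at their own pace and stop on an object; "force" is the grip in N (left out, the last holds). Time passes only in rows, so rows that do not move let the fingers close. It gives the time, the measured TCP pose, the force and the opening at its end, in the units of the state.
- get_obs(): the state, without advancing time (a new reading comes with each control period).
- capture(name): name is "side" or "top" or "wrist"; returns the picture (420x560x3 uint8, red, green, blue); there is no depth.
- get_calibration(name): a dict with "mtx" (3x3 intrinsics, pixels), "R" (3x3) and "t" (3): a world point X has camera coordinates R X + t; the wrist camera has in their place "tool_from_camera" (4x4, takes a point from camera to tool coordinates, whose origin is the TCP and whose axes are the flange's). Camera axes: x right, y down, z forward; pixel columns grow to the right and rows downward; lengths in m; the calibration is good to about 2 mm. The wrist camera is an equidistant fisheye: a pixel r from the principal point sees the ray r / f radians off the axis. A picture is of the moment at which its call begins: read the wrist's pose just before it. get_calibration takes no time and is no camera call.
- job_done(): hands the job in, once; it reports no verdict.
The state is a dict: "clock": time; "joint_pos": joint angles; "qvel": joint speeds; "tau": joint torques, N m; "tool_pos": TCP position; "ee_rot": TCP orientation; "contact_force": force on the tool from outside, world axes, zero at the start; "moment": the same for the moment, N m; "finger_gap": finger opening in m.
Only numpy, scipy, OpenCV 4.12 (cv2) and the standard library are available. Lean on these libraries where they do the work, as an engineer would, in place of code of your own. Each camera call takes 0.05 s, during which the arm holds its last target.

TASK

Shut the sprung panel of the connection box and lock it with the blue quarter-turn stud: with light pressure turn the stud clockwise until its foot drops into the hidden slot, push it right in, turn it a further quarter turn clockwise and let go, so that it springs up into its catch and holds the panel shut. Feel your way and never force the stud, and leave the marker, the glue stick and the eraser where they lie.

Things in the scene. Friction and masses are not known exactly. Their poses are not given: they have to be found in the camera images.
- connection_box: grey connection box fixed on the worktop, 180 mm (its x) by 130 mm (its y), 60 mm high, open at the top under its white panel; three sockets on the front (-x) face. Origin: centre of its underside, z up.
- panel_hinge (a point): middle of the panel's hinge line, which runs along the box's y, 85 mm behind (+x of) the box's origin, 60 mm above the worktop. Axes as the box's.
- panel (a joint): hinge angle of the white panel on the box (6 mm thick, underside level with the hinge line), rad: 0 = shut, grows as its front (-x) edge rises. A weak spring lifts it: unlocked it stands ajar at about 0.3 and comes back up when let go; about 1.5 N at the stud shuts it.
- stud: blue T-shaped stud, captive in the panel on its centre line, 135 mm in front of the hinge line, axis (its z, up) square to the panel. Origin: centre of its wing grip, 40 mm long (its x), 10 wide (y), 24 high; a 30 mm disc lies 12 mm below the origin, under the wing. Stud out, the origin is 40.5 mm above the panel's underside: 100.5 mm above the worktop when the panel is shut.
- stud_foot (a point): centre of the cross bar at the stud's foot, inside the box, 50.5 mm below the stud's origin: 28 mm long (its x, parallel to the wing), 5 wide, 4 thick. The bar must drop through the slot of a hidden receptacle in the box and then turn under its catch. The receptacle floats on a spring: 2 N, then 4 N per mm, 5 mm of give, then rigid.
- stud_press (a joint): how far the stud is pushed into the panel, m: 0 = out, 0.0165 at most; a spring pushes it out, 3 N + 0.25 N/mm. Panel shut, off the slot: the foot meets the receptacle 0.5-2.5 mm down. In the slot: it bottoms on a sprung floor 13.5-15.5 mm down; turn it within 3 mm of that. Locked and let go it springs back to 7.5-9.5 mm, into the catch's notch; short of the notch it stands at 10.5 or more.
- stud_turn (a joint): angle of the stud in the panel, rad, growing clockwise seen from above: 0 = wing along the box's x; it starts within 0.05 of this. The hidden slot lies somewhere from 0.3 to 1.1 and takes the bar within about 0.07 either way. The locked place is 1.57 beyond the slot, a solid stop about 0.1 beyond that. The stud stays at the angle where it is left.
- marker: grey and white capped marker, 125 mm long, 16 mm thick, lying left of the box; leave it alone. Origin: centre of its underside.
- glue_stick: white and dark grey glue stick, 95 mm long, 28 mm thick, lying right of the box; leave it alone. Origin: centre of its underside.
- eraser: white eraser in a grey sleeve, 52 x 23 x 13 mm, lying in front of the box; leave it alone. Origin: centre of its underside.
Things that resemble listed ones, but are neither listed nor needed, are in the scene too. Of the things shaped like the connection_box, the grey one is meant.

How it is judged:
By the outcome, as a careful person would: the job done as asked, in the order asked, and still so for the second after the job is handed in, with the robot touching nothing.
It also fails if it takes over 64 s, if anything falls off the work surface, if the arm or the gripper's body presses on something with over 40 N, if the wrist force passes 120 N, or if a joint passes its speed limit or range.

## Working session

There is one attempt and no reset: what is moved stays moved. The work goes in short steps, Python scripts to look and compute and a tool call to move; the robot and the scene stay as the last step left them, time stands still between calls to the robot, and variables do not carry over. Pictures are saved under pics/ and viewed, and the job is handed in when it is done.

Besides the shell and the picture viewer there is one more tool, called after ">>>" in YAML: its name, and indented under it one key for each argument. send_rows: Moves the arm, as the interface text tells. Its arguments: {"type":"object","properties":{"turn":{"type":"array"},"travel":{"type":"array"},"hand":{"type":"array"},"force":{"type":"number"}},"required":["turn","travel","hand"]}

```bash
mkdir -p pics; ls; python3 - <<'E'
from rig import *
import cv2
o=get_obs();print(o)
for n in ["side","top","wrist"]:
    im=capture(n);cv2.imwrite(f"pics/{n}0.png",cv2.cvtColor(im,cv2.COLOR_RGB2BGR))
    print(n,get_calibration(n))
E
```

```text
pics
{'clock': 0.0, 'joint_pos': array([ 1.16948912,  0.41798924, -0.01032564,  1.61415201,  0.00470137,
        1.11071151, -0.05297774]), 'qvel': array([-0.00025555,  0.00064814,  0.00037347, -0.00019241, -0.00039235,
        0.00059038, -0.00029314]), 'tau': array([-2.54414837e-03, -8.64447427e+01,  6.76395781e-01, -4.34908175e+01,
        1.88541290e-02,  7.53504457e-03,  2.88315744e-05]), 'tool_pos': array([ 0.21994068, -0.58465693,  0.23065996]), 'ee_rot': array([ 9.83856131e-01,  1.78960141e-01, -1.51660763e-04, -5.99154428e-04]), 'contact_force': array([ 0.58320119,  0.01129028, -0.33675209]), 'moment': array([-0.00286825,  0.03755543, -0.0046867 ]), 'finger_gap': 0.0853418299672835}
side {'mtx': array([[525.30649867,   0.        , 273.8245027 ],
       [  0.        , 525.30649867, 211.05630243],
       [  0.        ,   0.        ,   1.        ]]), 'R': array([[-0.94165814, -0.33587384,  0.02164997],
       [-0.20418696,  0.51895565, -0.83005586],
       [ 0.26755867, -0.78604949, -0.55725986]]), 't': array([ 0.68618293, -0.01405823,  1.38949738])}
top {'mtx': array([[449.424
[... 171 characters left out ...]
961871, -0.00683603],
       [-0.99128789,  0.02741067, -0.12882923],
       [ 0.12896749,  0.00332996, -0.99164323]]), 't': array([0.3840555 , 0.57604187, 1.20163087])}
wrist {'mtx': array([[325.1922621 ,   0.        , 286.25076707],
       [  0.        , 325.1922621 , 211.25757274],
       [  0.        ,   0.        ,   1.        ]]), 'tool_from_camera': array([[ 2.63111939e-04, -9.49927504e-01, -3.12470266e-01,
         8.05019339e-02],
       [ 9.99999044e-01, -1.74330914e-04,  1.37201348e-03,
        -2.32888612e-04],
       [-1.35778657e-03, -3.12470328e-01,  9.49926550e-01,
        -1.42884408e-01],
       [ 0.00000000e+00,  0.00000000e+00,  0.00000000e+00,
         1.00000000e+00]])}
```

View pics/side0.png

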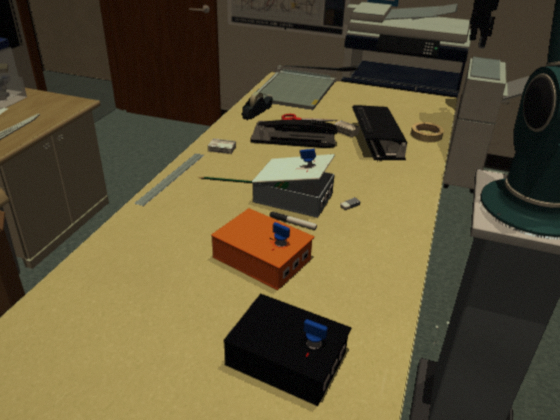

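View pics/top0.png

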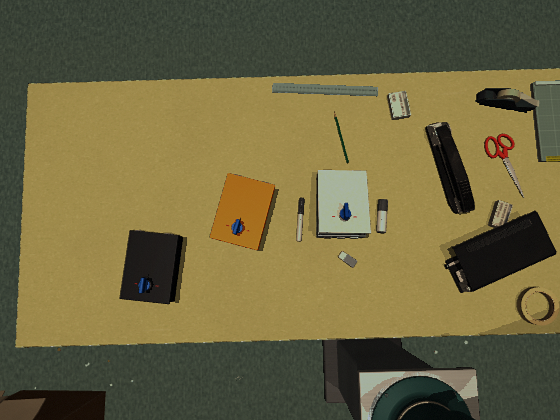

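View pics/wrist0.png

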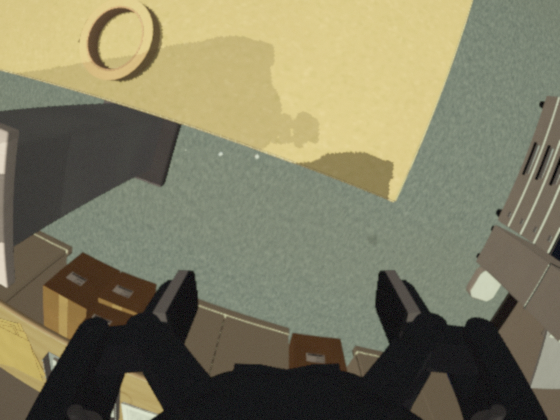

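Three boxes appear in the top view: black (151,268), orange (243,211), and grey with a white panel ajar (343,203). The last fits the description. I'll enlarge it to confirm and measure.

```bash
cat > h.py <<'E'
import cv2,numpy as np
from rig import *
from scipy.spatial.transform import Rotation as Ro
def ray(n,u,v):
    c=get_calibration(n);d=np.linalg.inv(c['mtx'])@[u,v,1.];R=c['R'];C=-R.T@c['t'];d=R.T@d;return C,d/np.linalg.norm(d)
def onz(n,u,v,z):
    C,d=ray(n,u,v);return C+d*(z-C[2])/d[2]
def tri(a,b):
    C1,d1=a;C2,d2=b;A=np.c_[d1,-d2];s=np.linalg.lstsq(A,C2-C1,rcond=None)[0];p=C1+d1*s[0];q=C2+d2*s[1];return (p+q)/2,np.linalg.norm(p-q)
def proj(n,X):
    c=get_calibration(n);p=c['mtx']@(c['R']@np.array(X)+c['t']);return p[:2]/p[2]
E
python3 - <<'E'
from h import *
for n,(a,b,c,d) in {"top":(285,155,405,275),"side":(235,140,355,220)}.items():
    im=cv2.imread(f"pics/{n}0.png")
    cr=cv2.resize(im[b:d,a:c],None,fx=6 if n=="side" else 5,fy=6 if n=="side" else 5,interpolation=cv2.INTER_CUBIC);cv2.imwrite(f"pics/{n}0c.png",cr)
    h=cv2.cvtColor(im,cv2.COLOR_BGR2HSV)
    m=cv2.inRange(h,(100,120,40),(130,255,255));k,l,s,ce=cv2.connectedComponentsWithStats(m)
    for i in range(1,k):
        if s[i,4]>20:print(n,s[i],ce[i])
    w=cv2.inRange(h,(30,0,120),(110,50,255))if n=="top" else cv2.inRange(h,(0,0,150),(110,70,255))
    w2=np.zeros_like(w);w2[b:d,a:c]=w[b:d,a:c]
    cs=max(cv2.findContours(w2,0,2)[0],key=cv2.contourArea);print(cv2.contourArea(cs),cv2.minAreaRect(cs),cv2.approxPolyDP(cs,4,True).reshape(-1,2).tolist())
E
```

```text
top [344 203   7  17  71] [346.67605634 211.23943662]
top [340 209   4  10  31] [341.77419355 213.16129032]
top [232 219  10  15  94] [236.45744681 226.62765957]
top [138 278   6  15  62] [140.67741935 284.82258065]
top [145 280   5  11  37] [146.94594595 285.02702703]
2969.0 ((344.0, 201.0), (62.0, 52.0), 90.0) [[318, 170], [319, 231], [370, 232], [365, 171]]
side [301 149  14  13 123] [307.61788618 154.46341463]
side [274 223  15  17 150] [280.16666667 231.20666667]
side [304 319  24  23 337] [314.02373887 330.        ]
1221.0 ((292.5764465332031, 168.01925659179688), (22.66135597229004, 82.71768951416016), 85.71085357666016) [[333, 154], [317, 155], [311, 169], [301, 168], [306, 163], [299, 157], [271, 159], [252, 180], [318, 177]]
```

View pics/top0c.png

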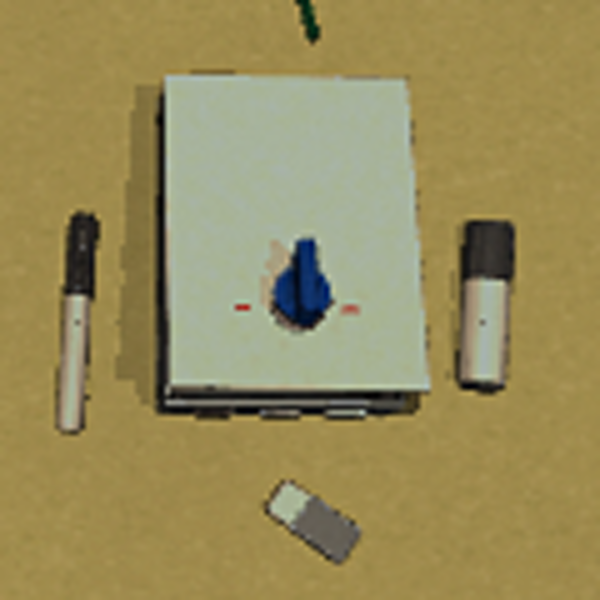

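View pics/side0c.png

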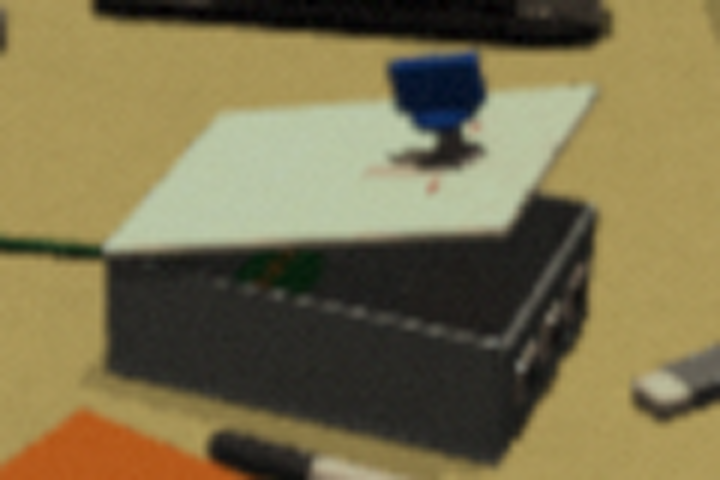

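```bash
python3 - <<'E'
from h import *
P=lambda *a:print(a, np.round(onz(*a),4))
P("side",318.3,197.5,.06);P("side",252.8,182,.06);P("side",334.2,175,.06);P("side",317.5,217.5,0);P("side",253,202,0)
P("top",317.6,236,.06);P("top",368.6,236,.06);P("top",318,170.4,.066);P("top",366.6,170.8,.066)
# stud: wing both views
print(tri(ray("top",344.8,211),ray("side",307.6,154.5)))
# wing top ends in top view
P("top",346.5,203.5,.15);P("top",345.2,219,.15)
# top view panel-tip corners
P("top",318.5,232,.12);P("top",370.5,232.6,.12)
E
```

```text
('side', 318.3, 197.5, 0.06) [0.5202 0.2637 0.06  ]
('side', 252.8, 182, 0.06) [0.6965 0.254  0.06  ]
('side', 334.2, 175, 0.06) [0.511  0.1414 0.06  ]
('side', 317.5, 217.5, 0) [0.5184 0.2623 0.    ]
('side', 253, 202, 0) [0.6956 0.2551 0.    ]
('top', 317.6, 236, 0.06) [0.5169 0.2623 0.06  ]
('top', 368.6, 236, 0.06) [0.5132 0.1253 0.06  ]
('top', 318, 170.4, 0.066) [0.6957 0.2548 0.066 ]
('top', 366.6, 170.8, 0.066) [0.6908 0.1225 0.066 ]
(array([0.57243095, 0.19712493, 0.13577195]), np.float64(0.0009750556892315402))
('top', 346.5, 203.5, 0.15) [0.59   0.1942 0.15  ]
('top', 345.2, 219, 0.15) [0.5509 0.1992 0.15  ]
('top', 318.5, 232, 0.12) [0.5226 0.2646 0.12  ]
('top', 370.5, 232.6, 0.12) [0.5174 0.1318 0.12  ]
```

The crop confirms it: grey body, white panel ajar, three sockets in front, blue stud at (345,211). Hinge, rim and stud triangulation agree: shut stud at about (0.555, 0.195), yaw about -0.04. Now to move above the stud.

>>> send_rows:
  turn:
    - [0,0,0]
    - [0,0,0]
    - [0,0,0]
    - [0,0,0]
    - [0,0,0]
    - [0,0,0]
    - [0,0,0]
    - [0,0,0]
    - [0,0,0]
    - [0,0,0]
    - [0,0,0]
    - [0,0,0]
    - [0,0,0]
    - [0,0,0]
    - [0,0,0]
    - [0,0,0]
    - [0,0,0]
  travel:
    - [18.6,-19,0.6]
    - [37.2,-38.1,0.6]
    - [37.2,-38.1,0.6]
    - [37.2,-38.1,0.6]
    - [37.2,-38.1,0.6]
    - [37.2,-38.1,0.6]
    - [37.2,-38.1,0.6]
    - [37.2,-38.1,0.6]
    - [37.2,-38.1,0.6]
    - [37.2,-38.1,0.6]
    - [37.2,-38.1,0.6]
    - [37.2,-38.1,0.6]
    - [37.2,-38.1,0.6]
    - [37.2,-38.1,0.6]
    - [37.2,-38.1,0.6]
    - [37.2,-38.1,0.6]
    - [18.6,-19,0.6]
  hand: [40,40,40,40,40,40,40,40,40,40,40,40,40,40,40,40,40]
  force: 20

```text
clock: 2.28
tool_pos: [0.5627, 0.1979, 0.2207]
ee_rot: [0.984, 0.18, -0.0, -0.001]
contact_force: [0.1, -1.0, -0.0]
finger_gap: 0.0401
```

>>> send_rows:
  turn:
    - [0,0,-0.1]
    - [0,0,-0.18]
    - [0,0,-0.18]
    - [0,0,-0.18]
    - [0,0,-0.18]
    - [0,0,-0.18]
    - [0,0,-0.18]
    - [0,0,-0.18]
    - [0,0,-0.18]
    - [0,0,-0.18]
    - [0,0,-0.18]
    - [0,0,-0.18]
    - [0,0,-0.18]
    - [0,0,-0.18]
    - [0,0,-0.18]
    - [0,0,-0.12]
    - [0,0,0]
  travel:
    - [0,0,0]
    - [0,0,0]
    - [0,0,0]
    - [0,0,0]
    - [0,0,0]
    - [0,0,0]
    - [0,0,0]
    - [0,0,0]
    - [0,0,0]
    - [0,0,0]
    - [0,0,0]
    - [0,0,0]
    - [0,0,0]
    - [0,0,0]
    - [0,0,0]
    - [0,0,0]
    - [0,0,0]
  hand: [40,40,40,40,40,40,40,40,40,40,40,40,40,40,40,40,40]

```text
clock: 4.4
tool_pos: [0.5625, 0.1949, 0.2207]
ee_rot: [0.021, 1.0, 0.0, -0.0]
contact_force: [0.3, 0.8, -0.8]
finger_gap: 0.0399
```

```bash
python3 - <<'E'
from h import *
o=get_obs();im=capture("wrist");cv2.imwrite("pics/w1.png",cv2.cvtColor(im,cv2.COLOR_RGB2BGR))
print(o)
np.savez("w1.npz",p=o['tool_pos'],q=o['ee_rot'])
print(Ro.from_quat(o['ee_rot']).as_matrix())
E
```

```text
{'clock': 4.4, 'joint_pos': array([ 0.40159349,  0.62605954, -1.12111345,  1.67536806,  0.59430125,
        1.22638956,  0.67147944]), 'qvel': array([-0.01060702, -0.01132735,  0.01526325, -0.0005404 , -0.01169283,
       -0.00628838, -0.06656307]), 'tau': array([  0.4285842 , -76.96045876, -25.72449088, -37.90439844,
         0.37868802,   0.18643866,   2.07239091]), 'tool_pos': array([0.56247881, 0.19488413, 0.22073998]), 'ee_rot': array([ 2.13450430e-02,  9.99772068e-01,  1.66838067e-04, -4.15926112e-04]), 'contact_force': array([ 0.30023751,  0.84275596, -0.79822422]), 'moment': array([ 0.08885452,  0.02464578, -0.01499218]), 'finger_gap': 0.039892847930505064}
[[-9.99088432e-01  4.26804943e-02 -8.24540286e-04]
 [ 4.26802167e-02  9.99088723e-01  3.51356001e-04]
 [ 8.38784949e-04  3.15844158e-04 -9.99999598e-01]]
```

View pics/w1.png

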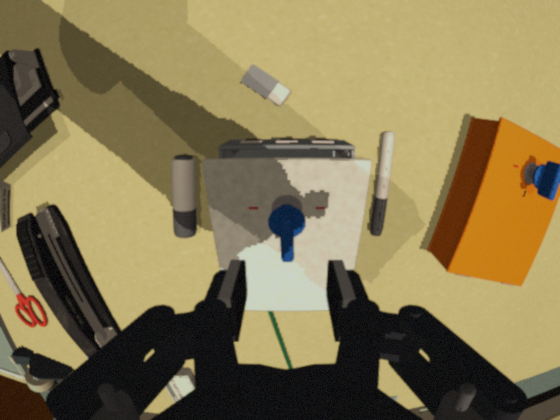

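```bash
cat >> h.py <<'E'
def wray(u,v,p,q):
    c=get_calibration("wrist");K=c['mtx'];T=c['tool_from_camera']
    d=np.array([u-K[0,2],v-K[1,2]])/K[0,0];r=np.linalg.norm(d)
    e=np.array([*(d/r*np.sin(r)),np.cos(r)]);R=Ro.from_quat(q).as_matrix()
    return p+R@T[:3,3],R@T[:3,:3]@e
def wonz(u,v,z,p,q):
    C,d=wray(u,v,p,q);return C+d*(z-C[2])/d[2]
E
python3 - <<'E'
from h import *
im=cv2.imread("pics/w1.png");a=np.load("w1.npz");p,q=a['p'],a['q']
cv2.imwrite("pics/w1c.png",cv2.resize(im[130:330,190:390],None,fx=3,fy=3,interpolation=cv2.INTER_CUBIC))
m=cv2.inRange(cv2.cvtColor(im,cv2.COLOR_BGR2HSV),(100,120,40),(130,255,255))
m[:,400:]=0
k,l,s,ce=cv2.connectedComponentsWithStats(m);print(s[1:],ce[1:])
for (u,v) in [(204,158),(370,160),(247,208),(325,208)]:print(u,v,wonz(u,v,.11,p,q))
for (u,v) in [(221,143),(354,142)]:print(u,v,wonz(u,v,.06,p,q))
i=np.argmax(s[1:,4])+1
for v in range(s[i,1],s[i,1]+s[i,3],4):
    c=np.where(l[v]==i)[0];print(v,c.min(),c.max(),wonz(c.mean(),v,.15,p,q))
E
```

```text
[[ 269  205   35   56 1123]] [[286.4318789  227.09171861]]
204 158 [0.51816807 0.13075801 0.11      ]
370 160 [0.52539835 0.26390081 0.11      ]
247 208 [0.56171188 0.16267006 0.11      ]
325 208 [0.5644113  0.22675098 0.11      ]
221 143 [0.51187226 0.13534533 0.06      ]
354 142 [0.51616276 0.26092413 0.06      ]
205 282 290 [0.5482541  0.19542168 0.15      ]
209 276 297 [0.55115286 0.19564324 0.15      ]
213 272 301 [0.55405996 0.19552051 0.15      ]
217 270 303 [0.55699104 0.19539679 0.15      ]
221 269 303 [0.55993262 0.19492302 0.15      ]
225 270 303 [0.56292996 0.19514616 0.15      ]
229 271 301 [0.5659255  0.19466702 0.15      ]
233 276 297 [0.56897963 0.19489092 0.15      ]
237 281 291 [0.57203436 0.194406   0.15      ]
241 282 291 [0.5751507  0.19463064 0.15      ]
245 282 291 [0.5782853  0.19449845 0.15      ]
249 282 292 [0.58146978 0.19472565 0.15      ]
253 282 292 [0.58467539 0.19459242 0.15      ]
257 282 292 [0.58791886 0.19445767 0.15      ]
```

View pics/w1c.png

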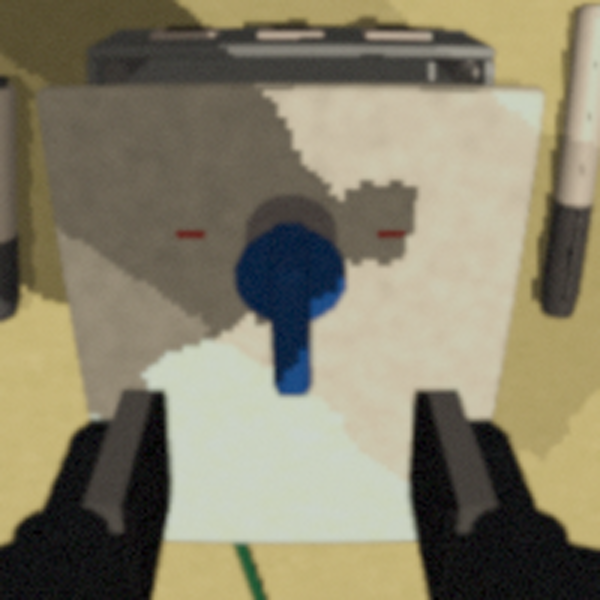

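Stud wing and red marks centre at y ≈ 0.1947 and the yaw is about -0.042, so the tool is already aligned. Next: straddle the wing, then press on the disc.

>>> send_rows:
  turn:
    - [0,0,0]
    - [0,0,0]
    - [0,0,0]
    - [0,0,0]
    - [0,0,0]
    - [0,0,0]
  travel:
    - [4,0,10]
    - [4,0,25]
    - [0,0,25]
    - [0,0,15]
    - [0,0,9]
    - [0,0,0]
  hand: [22,22,22,22,22,22]

```text
clock: 5.2
tool_pos: [0.5544, 0.1955, 0.1369]
ee_rot: [0.021, 1.0, 0.0, -0.0]
contact_force: [-0.0, 0.2, -0.2]
finger_gap: 0.0219
```

```bash
python3 - <<'E'
from h import *
o=get_obs();im=capture("wrist");s=capture("side")
a=cv2.cvtColor(im,cv2.COLOR_RGB2BGR)[130:330,190:390];b=cv2.cvtColor(s,cv2.COLOR_RGB2BGR)[100:220,220:370]
cv2.imwrite("pics/w2.png",np.hstack([cv2.resize(a,(400,400),interpolation=2),cv2.resize(b,(400,400),interpolation=2)]))
print(o['tool_pos'],o['contact_force'],o['finger_gap'],o['joint_pos'])
E
```

```text
[0.55443575 0.19548993 0.13692406] [-0.03331887  0.23123927 -0.16000751] 0.02191909491806614 [ 0.3564237   0.70223911 -1.0479964   1.76690095  0.68393517  1.08727046
  0.59857   ]
```

View pics/w2.png

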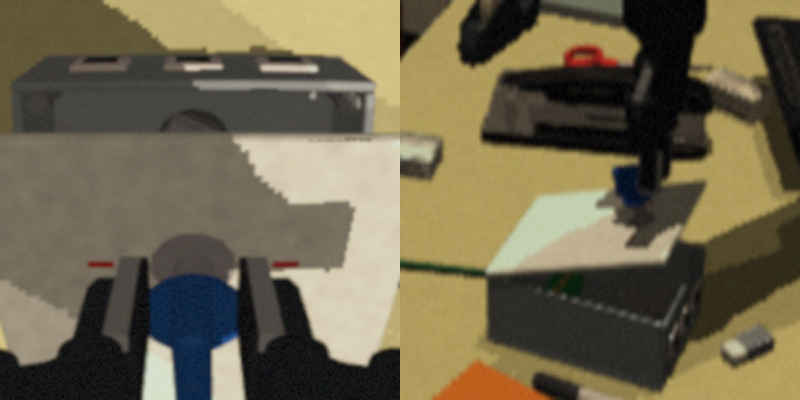

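>>> send_rows:
  turn:
    - [0,0,0]
    - [0,0,0]
    - [0,0,0]
    - [0,0,0]
    - [0,0,0]
    - [0,0,0]
  travel:
    - [0,0,6]
    - [0,0,8]
    - [0,0,10]
    - [0,0,9]
    - [0,0,5]
    - [0,0,0]
  hand: [18,18,18,18,18,18]

```text
clock: 6.05
tool_pos: [0.5544, 0.1955, 0.0987]
ee_rot: [0.021, 1.0, 0.0, -0.0]
contact_force: [-0.4, -0.7, 1.2]
finger_gap: 0.0183
```

>>> send_rows:
  turn:
    - [0,0,0]
    - [0,0,0]
    - [0,0,0]
  travel:
    - [0,0,2]
    - [0,0,2]
    - [0,0,0]
  hand: [18,18,18]

```text
clock: 6.42
tool_pos: [0.5546, 0.1954, 0.095]
ee_rot: [0.021, 1.0, 0.0, -0.0]
contact_force: [-0.4, -0.3, 1.1]
finger_gap: 0.0183
```

```bash
python3 - <<'E'
from h import *
o=get_obs();im=capture("wrist");s=capture("side")
a=cv2.cvtColor(im,cv2.COLOR_RGB2BGR)[130:330,190:390];b=cv2.cvtColor(s,cv2.COLOR_RGB2BGR)[100:220,220:370]
cv2.imwrite("pics/w3.png",np.hstack([cv2.resize(a,(400,400),interpolation=2),cv2.resize(b,(400,400),interpolation=2)]))
print(o['tool_pos'],o['contact_force'],o['finger_gap'],o['joint_pos'])
E
```

```text
[0.55456162 0.19543393 0.09504203] [-0.36864217 -0.32506972  1.12766181] 0.018263033640704477 [ 0.32647257  0.75084381 -1.00181505  1.79232139  0.737521    1.02475701
  0.56252128]
```

View pics/w3.png

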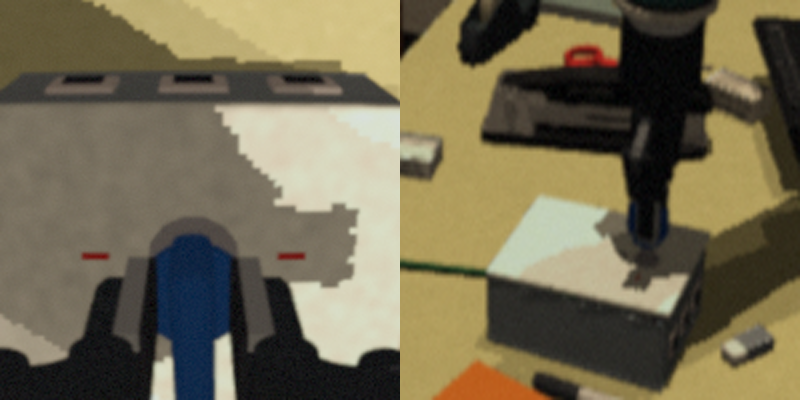

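>>> send_rows:
  turn:
    - [0,0,0]
    - [0,0,0]
    - [0,0,0]
  travel:
    - [0,0,1.5]
    - [0,0,0]
    - [0,0,0]
  hand: [18,18,18]

```text
clock: 6.9
tool_pos: [0.5546, 0.1954, 0.0936]
ee_rot: [0.021, 1.0, 0.0, -0.0]
contact_force: [-0.7, 0.5, 0.5]
finger_gap: 0.0178
```

>>> send_rows:
  turn:
    - [0,0,0]
    - [0,0,0]
    - [0,0,0]
  travel:
    - [0,0,1]
    - [0,0,0]
    - [0,0,0]
  hand: [18,18,18]

```text
clock: 7.28
tool_pos: [0.5545, 0.1954, 0.0926]
ee_rot: [0.021, 1.0, 0.0, -0.0]
contact_force: [-1.3, 0.2, 2.0]
finger_gap: 0.0178
```

>>> send_rows:
  turn:
    - [0,0,0]
    - [0,0,0]
    - [0,0,0]
  travel:
    - [0,0,1]
    - [0,0,0]
    - [0,0,0]
  hand: [18,18,18]

```text
clock: 7.65
tool_pos: [0.5545, 0.1954, 0.0916]
ee_rot: [0.021, 1.0, 0.0, -0.0]
contact_force: [-0.8, 0.0, 1.7]
finger_gap: 0.0178
```

>>> send_rows:
  turn:
    - [0,0,0]
    - [0,0,0]
    - [0,0,0]
  travel:
    - [0,0,0.7]
    - [0,0,0]
    - [0,0,0]
  hand: [18,18,18]

```text
clock: 8.02
tool_pos: [0.5545, 0.1954, 0.0909]
ee_rot: [0.021, 1.0, 0.0, -0.0]
contact_force: [-1.1, 0.2, 1.5]
finger_gap: 0.0178
```

>>> send_rows:
  turn:
    - [0,0,0]
    - [0,0,0]
    - [0,0,0]
  travel:
    - [0,0,0.7]
    - [0,0,0]
    - [0,0,0]
  hand: [18,18,18]

```text
clock: 8.4
tool_pos: [0.5545, 0.1954, 0.0902]
ee_rot: [0.021, 1.0, 0.0, -0.0]
contact_force: [-1.3, 0.7, 0.9]
finger_gap: 0.0178
```

>>> send_rows:
  turn:
    - [0,0,0]
    - [0,0,0]
    - [0,0,0]
  travel:
    - [0,0,0.7]
    - [0,0,0]
    - [0,0,0]
  hand: [18,18,18]

```text
clock: 8.78
tool_pos: [0.5545, 0.1954, 0.0895]
ee_rot: [0.021, 1.0, 0.0, -0.0]
contact_force: [-0.4, -0.2, 1.8]
finger_gap: 0.0182
```

>>> send_rows:
  turn:
    - [0,0,0]
    - [0,0,0]
    - [0,0,0]
  travel:
    - [0,0,0.7]
    - [0,0,0]
    - [0,0,0]
  hand: [18,18,18]

```text
clock: 9.15
tool_pos: [0.5545, 0.1954, 0.0888]
ee_rot: [0.021, 1.0, 0.0, -0.0]
contact_force: [-0.9, 0.1, 0.9]
finger_gap: 0.018
```

```bash
python3 - <<'E'
from h import *
o=get_obs();im=capture("wrist");s=capture("side")
a=cv2.cvtColor(im,cv2.COLOR_RGB2BGR)[130:330,190:390];b=cv2.cvtColor(s,cv2.COLOR_RGB2BGR)[130:210,250:350]
cv2.imwrite("pics/w4.png",np.hstack([cv2.resize(a,(400,400),interpolation=2),cv2.resize(b,(400,400),interpolation=2)]))
print(o['tool_pos'],o['contact_force'],o['finger_gap'],o['joint_pos'])
E
```

```text
[0.55453098 0.19542717 0.08881121] [-0.86277025  0.13258151  0.93410806] 0.01797051430219214 [ 0.32184333  0.75831545 -0.99469693  1.79548911  0.74569678  1.01576481
  0.5570072 ]
```

View pics/w4.png

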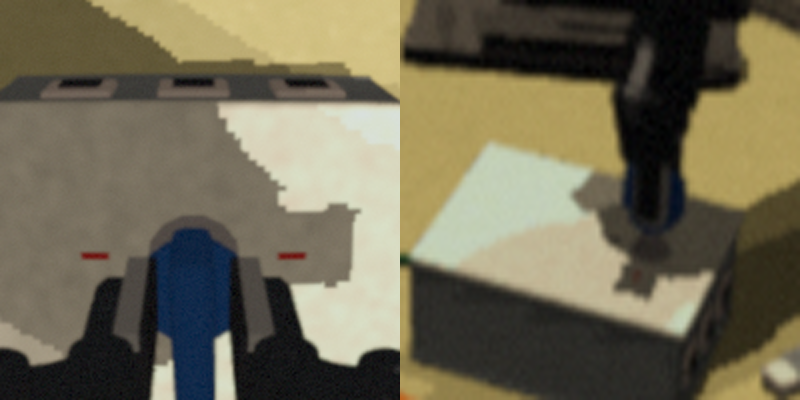

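>>> send_rows:
  turn:
    - [0,0,0]
    - [0,0,0]
    - [0,0,0]
    - [0,0,0]
    - [0,0,0]
  travel:
    - [0,0,0]
    - [0,0,0]
    - [0,0,0]
    - [0,0,0]
    - [0,0,0]
  hand: [12,6,4,4,4]
  force: 25

```text
clock: 9.88
tool_pos: [0.5547, 0.1954, 0.0888]
ee_rot: [0.021, 1.0, 0.0, 0.0]
contact_force: [0.8, 0.9, 2.2]
finger_gap: 0.0096
```

```bash
python3 - <<'E'
from h import *
o=get_obs();im=capture("wrist");s=capture("side")
a=cv2.cvtColor(im,cv2.COLOR_RGB2BGR)[130:330,190:390];b=cv2.cvtColor(s,cv2.COLOR_RGB2BGR)[130:210,250:350]
cv2.imwrite("pics/w5.png",np.hstack([cv2.resize(a,(400,400),interpolation=2),cv2.resize(b,(400,400),interpolation=2)]))
print(o['tool_pos'],o['contact_force'],o['moment'],o['finger_gap'],o['joint_pos'])
E
```

```text
[0.55465323 0.19543567 0.0888339 ] [0.79239108 0.90830851 2.24025884] [ 0.12713198 -0.29140519 -0.03228502] 0.009568418953834753 [ 0.32184498  0.75831267 -0.99463792  1.79536434  0.74576649  1.01560887
  0.55699552]
```

View pics/w5.png

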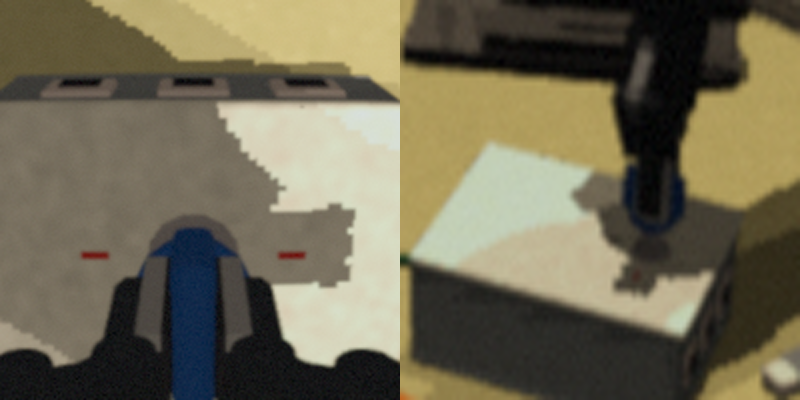

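Gripped (9.6 mm). Next I press gently and feel for the receptacle.

>>> send_rows:
  turn:
    - [0,0,0]
    - [0,0,0]
  travel:
    - [0,0,0.7]
    - [0,0,0]
  hand: [4,4]

```text
clock: 10.22
tool_pos: [0.5546, 0.1954, 0.0881]
ee_rot: [0.021, 1.0, 0.0, 0.0]
contact_force: [1.9, 0.6, 2.7]
finger_gap: 0.0094
```

>>> send_rows:
  turn:
    - [0,0,0]
    - [0,0,0]
  travel:
    - [0,0,0.7]
    - [0,0,0]
  hand: [4,4]

```text
clock: 10.48
tool_pos: [0.5546, 0.1955, 0.0874]
ee_rot: [0.021, 1.0, 0.0, -0.0]
contact_force: [2.1, -0.3, 2.3]
finger_gap: 0.0092
```

>>> send_rows:
  turn:
    - [0,0,0]
    - [0,0,0]
  travel:
    - [0,0,0.7]
    - [0,0,0]
  hand: [4,4]

```text
clock: 10.72
tool_pos: [0.5546, 0.1955, 0.0868]
ee_rot: [0.021, 1.0, 0.0, 0.0]
contact_force: [1.4, -0.1, 5.1]
finger_gap: 0.0095
```

>>> send_rows:
  turn:
    - [0,0,0]
    - [0,0,0]
  travel:
    - [0,0,0.5]
    - [0,0,0]
  hand: [4,4]

```text
clock: 10.98
tool_pos: [0.5546, 0.1954, 0.0864]
ee_rot: [0.021, 1.0, 0.0, 0.0]
contact_force: [1.1, 0.7, 6.4]
finger_gap: 0.0091
```

>>> send_rows:
  turn:
    - [0,0,0]
    - [0,0,0]
  travel:
    - [0,0,0.5]
    - [0,0,0]
  hand: [4,4]

```text
clock: 11.22
tool_pos: [0.5546, 0.1954, 0.0859]
ee_rot: [0.021, 1.0, 0.0, 0.0]
contact_force: [1.1, -0.3, 8.3]
finger_gap: 0.0093
```

>>> send_rows:
  turn:
    - [0,0,0]
    - [0,0,0]
  travel:
    - [0,0,0.5]
    - [0,0,0]
  hand: [4,4]

```text
clock: 11.48
tool_pos: [0.5547, 0.1955, 0.0855]
ee_rot: [0.021, 1.0, -0.0, 0.0]
contact_force: [-0.8, -0.1, 9.8]
finger_gap: 0.0094
```

Contact at about z=0.0868, rising 4 N/mm as specified. Now turning clockwise under about 6 N foot pressure.

>>> send_rows:
  turn:
    - [0,0,0.04]
    - [0,0,0.06]
    - [0,0,0]
  travel:
    - [0,0,0]
    - [0,0,0]
    - [0,0,0]
  hand: [4,4,4]

```text
clock: 11.85
tool_pos: [0.5547, 0.1957, 0.0856]
ee_rot: [0.071, 0.997, 0.0, 0.0]
contact_force: [0.7, 0.1, 9.4]
finger_gap: 0.0092
```

>>> send_rows:
  turn:
    - [0,0,0.05]
    - [0,0,0.05]
    - [0,0,0]
  travel:
    - [0,0,0]
    - [0,0,0]
    - [0,0,0]
  hand: [4,4,4]

```text
clock: 12.22
tool_pos: [0.5547, 0.1957, 0.0856]
ee_rot: [0.121, 0.993, 0.0, 0.0]
contact_force: [0.1, 0.9, 9.5]
finger_gap: 0.0094
```

```bash
python3 - <<'E'
from h import *
o=get_obs();im=capture("wrist")
a=cv2.cvtColor(im,cv2.COLOR_RGB2BGR)[130:330,190:390]
cv2.imwrite("pics/w6.png",cv2.resize(a,(400,400),interpolation=2))
print(o['tool_pos'],Ro.from_quat(o['ee_rot']).as_matrix()[:2,0],o['contact_force'],o['moment'],o['finger_gap'],o['joint_pos'])
E
```

```text
[0.55471121 0.19573067 0.08564629] [-0.97075299  0.24007994] [0.07433916 0.85027604 9.4659394 ] [ 0.21958169 -0.20529404  0.01219146] 0.009397078430477296 [ 0.2954968   0.74005944 -0.95057088  1.797586    0.7158394   0.99028664
  0.37717308]
```

View pics/w6.png

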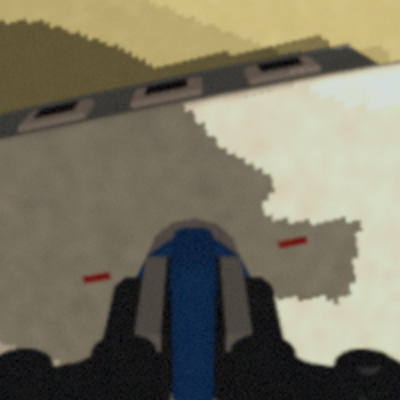

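Stud turns with the grip (wing stays between the pads; red marks have rotated). I continue in small steps.

>>> send_rows:
  turn:
    - [0,0,0.04]
    - [0,0,0]
  travel:
    - [0,0,0]
    - [0,0,0]
  hand: [4,4]

```text
clock: 12.52
tool_pos: [0.5547, 0.1958, 0.0856]
ee_rot: [0.141, 0.99, 0.0, 0.0]
contact_force: [1.2, 1.2, 8.6]
finger_gap: 0.0094
```

>>> send_rows:
  turn:
    - [0,0,0.04]
    - [0,0,0]
  travel:
    - [0,0,0]
    - [0,0,0]
  hand: [4,4]

```text
clock: 12.78
tool_pos: [0.5547, 0.1959, 0.0857]
ee_rot: [0.16, 0.987, 0.0, 0.0]
contact_force: [0.8, 1.1, 8.1]
finger_gap: 0.0095
```

>>> send_rows:
  turn:
    - [0,0,0.04]
    - [0,0,0]
  travel:
    - [0,0,0]
    - [0,0,0]
  hand: [4,4]

```text
clock: 13.02
tool_pos: [0.5547, 0.1959, 0.0857]
ee_rot: [0.18, 0.984, 0.0, 0.0]
contact_force: [1.5, 2.3, 9.3]
finger_gap: 0.0095
```

>>> send_rows:
  turn:
    - [0,0,0.04]
    - [0,0,0]
  travel:
    - [0,0,0]
    - [0,0,0]
  hand: [4,4]

```text
clock: 13.28
tool_pos: [0.5547, 0.196, 0.0856]
ee_rot: [0.2, 0.98, 0.0, 0.0]
contact_force: [1.1, 2.1, 7.4]
finger_gap: 0.0099
```

>>> send_rows:
  turn:
    - [0,0,0.04]
    - [0,0,0]
  travel:
    - [0,0,0]
    - [0,0,0]
  hand: [4,4]

```text
clock: 13.52
tool_pos: [0.5547, 0.1959, 0.0854]
ee_rot: [0.219, 0.976, 0.0, 0.0]
contact_force: [3.1, 4.8, 3.9]
finger_gap: 0.0091
```

>>> send_rows:
  turn:
    - [0,0,0.04]
    - [0,0,0]
  travel:
    - [0,0,0]
    - [0,0,0]
  hand: [4,4]

```text
clock: 13.78
tool_pos: [0.5547, 0.196, 0.0854]
ee_rot: [0.238, 0.971, 0.001, 0.0]
contact_force: [3.0, 4.2, 3.2]
finger_gap: 0.0094
```

Force dropped to about 3.5 N at roughly 0.40–0.44: the foot is in the slot. I ease the side load and push in.

>>> send_rows:
  turn:
    - [0,0,0]
    - [0,0,0]
    - [0,0,0]
  travel:
    - [0,0.5,1]
    - [0,0,1]
    - [0,0,0]
  hand: [4,4,4]

```text
clock: 14.15
tool_pos: [0.5548, 0.196, 0.0831]
ee_rot: [0.238, 0.971, 0.0, -0.0]
contact_force: [2.8, 2.8, 3.8]
finger_gap: 0.0096
```

>>> send_rows:
  turn:
    - [0,0,0]
    - [0,0,0]
    - [0,0,0]
  travel:
    - [0,0,1.5]
    - [0,0,1.5]
    - [0,0,0]
  hand: [4,4,4]

```text
clock: 14.52
tool_pos: [0.5548, 0.196, 0.0801]
ee_rot: [0.239, 0.971, 0.0, -0.0]
contact_force: [2.5, 4.7, 4.8]
finger_gap: 0.0092
```

>>> send_rows:
  turn:
    - [0,0,0]
    - [0,0,0]
    - [0,0,0]
  travel:
    - [0,0,1.5]
    - [0,0,1.5]
    - [0,0,0]
  hand: [4,4,4]

```text
clock: 14.9
tool_pos: [0.5548, 0.196, 0.0771]
ee_rot: [0.239, 0.971, 0.0, -0.0]
contact_force: [3.0, 4.5, 4.6]
finger_gap: 0.0096
```

>>> send_rows:
  turn:
    - [0,0,0]
    - [0,0,0]
  travel:
    - [0,0,1]
    - [0,0,0]
  hand: [4,4]

```text
clock: 15.15
tool_pos: [0.5548, 0.1959, 0.0761]
ee_rot: [0.239, 0.971, 0.0, 0.0]
contact_force: [2.5, 4.6, 5.5]
finger_gap: 0.0098
```

>>> send_rows:
  turn:
    - [0,0,0]
    - [0,0,0]
  travel:
    - [0,0,1]
    - [0,0,0]
  hand: [4,4]

```text
clock: 15.4
tool_pos: [0.5548, 0.196, 0.0751]
ee_rot: [0.239, 0.971, 0.0, -0.0]
contact_force: [3.2, 4.9, 5.1]
finger_gap: 0.0093
```

```bash
python3 - <<'E'
from h import *
o=get_obs()
print(o['tool_pos'],Ro.from_quat(o['ee_rot']).as_matrix()[:2],o['contact_force'],o['moment'],o['finger_gap'],o['joint_pos'])
E
```

```text
[0.55481281 0.19597765 0.07514134] [[-8.86193065e-01  4.63316145e-01  4.59532239e-05]
 [ 4.63316140e-01  8.86193029e-01  2.65950463e-04]] [3.17628857 4.88432348 5.07840655] [ 1.10934559 -0.56417693 -0.01262931] 0.009292599479586041 [ 0.25713408  0.72882726 -0.88959405  1.80236074  0.68754557  0.9525651
  0.15819413]
```

>>> send_rows:
  turn:
    - [0,0,0]
    - [0,0,0]
  travel:
    - [0,0,0.8]
    - [0,0,0]
  hand: [4,4]

```text
clock: 15.65
tool_pos: [0.5548, 0.196, 0.0744]
ee_rot: [0.239, 0.971, 0.0, -0.0]
contact_force: [2.6, 4.6, 5.5]
finger_gap: 0.0093
```

>>> send_rows:
  turn:
    - [0,0,0]
    - [0,0,0]
  travel:
    - [0,0,0.7]
    - [0,0,0]
  hand: [4,4]

```text
clock: 15.9
tool_pos: [0.5548, 0.196, 0.0738]
ee_rot: [0.239, 0.971, 0.0, 0.0]
contact_force: [1.1, 3.5, 7.8]
finger_gap: 0.0093
```

>>> send_rows:
  turn:
    - [0,0,0]
    - [0,0,0]
  travel:
    - [0,0,0.7]
    - [0,0,0]
  hand: [4,4]

```text
clock: 16.15
tool_pos: [0.5548, 0.196, 0.0732]
ee_rot: [0.239, 0.971, 0.0, 0.0]
contact_force: [1.1, 3.9, 10.0]
finger_gap: 0.0094
```

Floor felt at z≈0.0741 and now pressed about 1 mm. Turning the quarter turn, checking forces.

>>> send_rows:
  turn:
    - [0,0,0.04]
    - [0,0,0.08]
    - [0,0,0.1]
    - [0,0,0.1]
    - [0,0,0.08]
    - [0,0,0]
  travel:
    - [0,0,0]
    - [0,0,0]
    - [0,0,0]
    - [0,0,0]
    - [0,0,0]
    - [0,0,0]
  hand: [4,4,4,4,4,4]

```text
clock: 16.9
tool_pos: [0.5552, 0.1964, 0.0735]
ee_rot: [0.427, 0.904, 0.001, 0.0]
contact_force: [3.2, 5.9, 9.1]
finger_gap: 0.009
```

```bash
python3 - <<'E'
from h import *
o=get_obs();im=capture("wrist")
a=cv2.cvtColor(im,cv2.COLOR_RGB2BGR)[130:330,190:390]
cv2.imwrite("pics/w7.png",cv2.resize(a,(400,400),interpolation=2))
R=Ro.from_quat(o['ee_rot']).as_matrix();print(o['tool_pos'],np.arctan2(R[1,0],R[0,0]),o['contact_force'],R.T@o['contact_force'],o['moment'],o['finger_gap'],o['joint_pos'])
E
```

```text
[0.55518956 0.1964323  0.07349362] 2.2587574887812965 [3.21075684 5.85465422 9.06678424] [ 2.48204178  6.21044703 -9.05882599] [ 1.30180455 -0.69639663  0.055151  ] 0.008968887079309854 [ 0.20058489  0.69274459 -0.80221374  1.80442816  0.61865689  0.91339706
 -0.19323027]
```

View pics/w7.png

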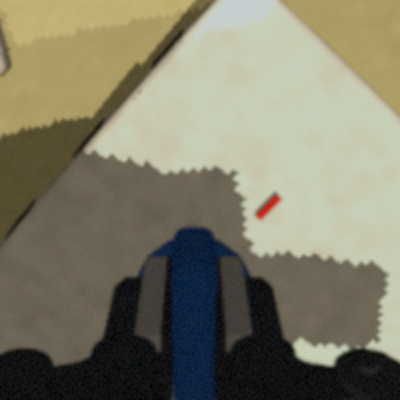

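>>> send_rows:
  turn:
    - [0,0,0.04]
    - [0,0,0.08]
    - [0,0,0.1]
    - [0,0,0.1]
    - [0,0,0.08]
    - [0,0,0]
  travel:
    - [0.3,0.9,0.2]
    - [0,0,0]
    - [0,0,0]
    - [0,0,0]
    - [0,0,0]
    - [0,0,0]
  hand: [4,4,4,4,4,4]

```text
clock: 17.7
tool_pos: [0.5558, 0.1969, 0.0733]
ee_rot: [0.598, 0.801, 0.0, 0.0]
contact_force: [3.5, 3.0, 9.1]
finger_gap: 0.009
```

```bash
python3 - <<'E'
from h import *
o=get_obs()
R=Ro.from_quat(o['ee_rot']).as_matrix();print(o['tool_pos'],np.arctan2(R[1,0],R[0,0]),o['contact_force'],R.T@o['contact_force'],o['moment'],o['finger_gap'],o['joint_pos'])
E
```

```text
[0.55577625 0.19685132 0.07329374] 1.8584885362995758 [3.49113305 2.95322669 9.07646701] [ 1.83934078  4.19656296 -9.07179674] [ 0.79603783 -0.6592161   0.01040504] 0.00900294621971076 [ 0.13987373  0.66031121 -0.71331598  1.80446771  0.54676904  0.88303061
 -0.54016131]
```

>>> send_rows:
  turn:
    - [0,0,0.04]
    - [0,0,0.08]
    - [0,0,0.1]
    - [0,0,0.1]
    - [0,0,0.08]
    - [0,0,0]
  travel:
    - [0,0.5,0]
    - [0,0,0]
    - [0,0,0]
    - [0,0,0]
    - [0,0,0]
    - [0,0,0]
  hand: [4,4,4,4,4,4]

```text
clock: 18.45
tool_pos: [0.5564, 0.1969, 0.0733]
ee_rot: [0.746, 0.666, 0.001, 0.0]
contact_force: [4.0, 3.3, 9.7]
finger_gap: 0.0094
```

>>> send_rows:
  turn:
    - [0,0,0.04]
    - [0,0,0.08]
    - [0,0,0.08]
    - [0,0,0.06]
    - [0,0,0]
    - [0,0,0]
  travel:
    - [0,0,0]
    - [0,0,0]
    - [0,0,0]
    - [0,0,0]
    - [0,0,0]
    - [0,0,0]
  hand: [4,4,4,4,4,4]

```text
clock: 19.2
tool_pos: [0.5567, 0.1969, 0.0734]
ee_rot: [0.826, 0.564, 0.001, 0.0]
contact_force: [5.5, 3.3, 9.4]
finger_gap: 0.0093
```

```bash
python3 - <<'E'
from h import *
o=get_obs();im=capture("wrist")
a=cv2.cvtColor(im,cv2.COLOR_RGB2BGR)[130:330,190:390]
cv2.imwrite("pics/w8.png",cv2.resize(a,(400,400),interpolation=2))
R=Ro.from_quat(o['ee_rot']).as_matrix();print(o['tool_pos'],np.arctan2(R[1,0],R[0,0]),o['contact_force'],R.T@o['contact_force'],o['moment'],o['finger_gap'],o['joint_pos'])
E
```

```text
[0.55672557 0.19685712 0.07338346] 1.1993886441568276 [5.51259681 3.27693793 9.43113906] [ 5.06400578  3.96275214 -9.4194411 ] [ 0.73405538 -1.28146605 -0.00152802] 0.009292162964570137 [ 0.03416836  0.61579586 -0.56301125  1.80620019  0.42704178  0.84113742
 -1.10689907]
```

View pics/w8.png

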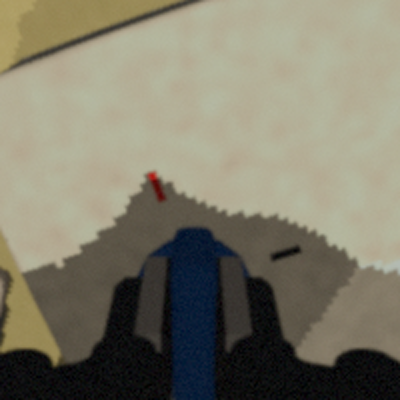

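>>> send_rows:
  turn:
    - [0,0,0.06]
    - [0,0,0.06]
    - [0,0,0]
    - [0,0,0]
  travel:
    - [0,0,0]
    - [0,0,0]
    - [0,0,0]
    - [0,0,0]
  hand: [4,4,4,4]

```text
clock: 19.75
tool_pos: [0.5569, 0.1968, 0.0735]
ee_rot: [0.858, 0.514, 0.001, 0.0]
contact_force: [5.4, 3.1, 8.9]
finger_gap: 0.0094
```

```bash
python3 - <<'E'
from h import *
o=get_obs()
R=Ro.from_quat(o['ee_rot']).as_matrix();print(o['tool_pos'],np.arctan2(R[1,0],R[0,0]),R.T@o['contact_force'],o['moment'],o['finger_gap'],o['joint_pos'])
E
```

```text
[0.5569036  0.19677107 0.07345957] 1.0792360828557148 [ 5.28600398  3.33017649 -8.86179722] [ 0.72170799 -1.39665269  0.01870622] 0.009403883148944251 [ 0.01410141  0.60880434 -0.5350935   1.80672867  0.40528812  0.83458155
 -1.20991205]
```

Total turn ≈ 2.02. Before letting go, I ease it up while still held, to feel whether it rises into the notch (about 6 mm up) or jams at 3 mm or less.

>>> send_rows:
  turn:
    - [0,0,0]
    - [0,0,0]
    - [0,0,0]
  travel:
    - [0,0,-1]
    - [0,0,-1]
    - [0,0,0]
  hand: [4,4,4]

```text
clock: 20.12
tool_pos: [0.5568, 0.1967, 0.0753]
ee_rot: [0.858, 0.514, 0.001, 0.0]
contact_force: [7.0, 3.2, 6.2]
finger_gap: 0.0094
```

>>> send_rows:
  turn:
    - [0,0,0]
    - [0,0,0]
  travel:
    - [0,0,-1]
    - [0,0,0]
  hand: [4,4]

```text
clock: 20.38
tool_pos: [0.5568, 0.1967, 0.0762]
ee_rot: [0.858, 0.514, 0.001, 0.0]
contact_force: [6.6, 4.0, 5.5]
finger_gap: 0.0094
```

>>> send_rows:
  turn:
    - [0,0,0]
    - [0,0,0]
  travel:
    - [0,0,-0.8]
    - [0,0,0]
  hand: [4,4]

```text
clock: 20.62
tool_pos: [0.5568, 0.1967, 0.077]
ee_rot: [0.858, 0.514, 0.001, 0.0]
contact_force: [7.5, 4.0, 4.7]
finger_gap: 0.0096
```

>>> send_rows:
  turn:
    - [0,0,0]
    - [0,0,0]
  travel:
    - [0,0,-0.7]
    - [0,0,0]
  hand: [4,4]

```text
clock: 20.88
tool_pos: [0.5568, 0.1967, 0.0777]
ee_rot: [0.858, 0.514, 0.001, 0.0]
contact_force: [7.1, 3.7, 4.9]
finger_gap: 0.0095
```

>>> send_rows:
  turn:
    - [0,0,0]
    - [0,0,0]
  travel:
    - [0,0,-0.7]
    - [0,0,0]
  hand: [4,4]

```text
clock: 21.12
tool_pos: [0.5568, 0.1967, 0.0784]
ee_rot: [0.858, 0.514, 0.001, 0.0]
contact_force: [7.0, 2.9, 4.7]
finger_gap: 0.0092
```

>>> send_rows:
  turn:
    - [0,0,0]
    - [0,0,0]
    - [0,0,0]
    - [0,0,0]
  travel:
    - [0,0,0]
    - [0,0,0]
    - [0,0,0]
    - [0,0,0]
  hand: [14,20,24,24]

```text
clock: 21.62
tool_pos: [0.5554, 0.1964, 0.0777]
ee_rot: [0.858, 0.514, -0.001, 0.0]
contact_force: [-1.8, -0.3, 4.3]
finger_gap: 0.0238
```

>>> send_rows:
  turn:
    - [0,0,0]
    - [0,0,0]
    - [0,0,0]
    - [0,0,0]
    - [0,0,0]
    - [0,0,0]
  travel:
    - [0,0,-5]
    - [0,0,-15]
    - [0,0,-25]
    - [0,0,-30]
    - [0,0,-20]
    - [0,0,0]
  hand: [24,24,24,24,24,24]

```text
clock: 22.38
tool_pos: [0.5564, 0.197, 0.1747]
ee_rot: [0.858, 0.514, 0.001, 0.0]
contact_force: [-0.5, -0.3, -0.4]
finger_gap: 0.0241
```

```bash
python3 - <<'E'
from h import *
o=get_obs();im=capture("wrist");s=capture("side");t=capture("top")
np.savez("w9.npz",p=o['tool_pos'],q=o['ee_rot'])
B=lambda x:cv2.cvtColor(x,cv2.COLOR_RGB2BGR)
for n,x in zip("wst",(im,s,t)):cv2.imwrite(f"pics/{n}9.png",B(x))
cv2.imwrite("pics/c9.png",np.hstack([cv2.resize(B(im)[100:330,170:400],(400,400),interpolation=2),cv2.resize(B(s)[130:220,245:345],(400,400),interpolation=2)]))
print(o['tool_pos'],o['contact_force'],o['clock'])
E
```

```text
[0.55638582 0.1969572  0.17466088] [-0.49439567 -0.28179439 -0.43482603] 22.375
```

View pics/c9.png

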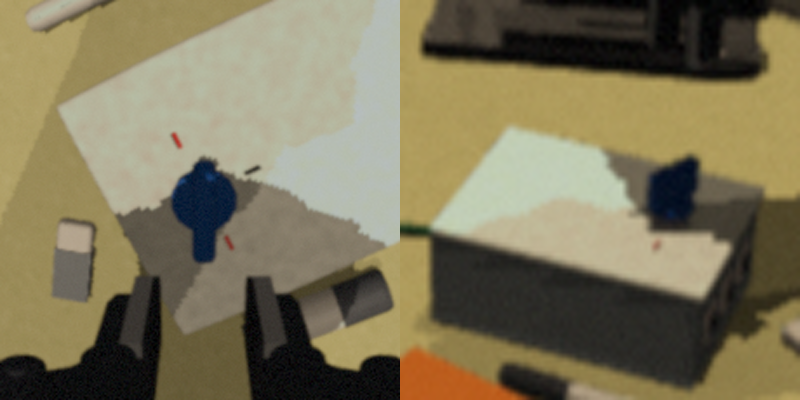

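The picture shows the panel flat and held shut with nothing touching it; stud wing at (205,210) is aligned with the tool. Next I check its height by a light touch on the wing top: expected z 0.103–0.105 in the notch, ≤0.102 if short.

>>> send_rows:
  turn:
    - [0,0,0]
    - [0,0,0]
    - [0,0,0]
    - [0,0,0]
    - [0,0,0]
    - [0,0,0]
  travel:
    - [0,0,10]
    - [0,0,20]
    - [0,0,20]
    - [0,0,13]
    - [0,0,4]
    - [0,0,0]
  hand: [0,0,0,0,0,0]

```text
clock: 23.28
tool_pos: [0.5558, 0.197, 0.1059]
ee_rot: [0.858, 0.514, -0.0, -0.0]
contact_force: [-0.7, -0.9, -0.0]
finger_gap: 0.0001
```

>>> send_rows:
  turn:
    - [0,0,0]
    - [0,0,0]
  travel:
    - [0,0,1]
    - [0,0,0]
  hand: [0,0]

```text
clock: 23.52
tool_pos: [0.556, 0.1968, 0.1054]
ee_rot: [0.858, 0.514, 0.0, 0.0]
contact_force: [0.0, -0.0, 0.1]
finger_gap: -0.0
```

>>> send_rows:
  turn:
    - [0,0,0]
    - [0,0,0]
  travel:
    - [0,0,0.7]
    - [0,0,0]
  hand: [0,0]

```text
clock: 23.78
tool_pos: [0.5558, 0.1968, 0.1043]
ee_rot: [0.858, 0.514, 0.0, -0.0]
contact_force: [-0.4, -0.8, 1.0]
finger_gap: -0.0003
```

>>> send_rows:
  turn:
    - [0,0,0]
    - [0,0,0]
  travel:
    - [0,0,0.3]
    - [0,0,0]
  hand: [0,0]

```text
clock: 24.02
tool_pos: [0.5557, 0.1968, 0.104]
ee_rot: [0.858, 0.514, -0.0, -0.0]
contact_force: [-0.0, -0.1, 0.6]
finger_gap: 0.0001
```

>>> send_rows:
  turn:
    - [0,0,0]
    - [0,0,0]
  travel:
    - [0,0,0.3]
    - [0,0,0]
  hand: [0,0]

```text
clock: 24.28
tool_pos: [0.5558, 0.1968, 0.1037]
ee_rot: [0.858, 0.514, 0.0, -0.0]
contact_force: [-0.6, -0.7, 0.7]
finger_gap: 0.0
```

>>> send_rows:
  turn:
    - [0,0,0]
    - [0,0,0]
  travel:
    - [0,0,0.3]
    - [0,0,0]
  hand: [0,0]

```text
clock: 24.52
tool_pos: [0.5559, 0.1969, 0.1036]
ee_rot: [0.858, 0.514, 0.0, -0.0]
contact_force: [-1.3, -0.5, 5.7]
finger_gap: -0.0
```

Touch came at z=0.1037, so the stud stands about 8.8 mm in, within 7.5–9.5: it is in the notch. Backing off, final look.

>>> send_rows:
  turn:
    - [0,0,0]
    - [0,0,0]
    - [0,0,0]
    - [0,0,0]
    - [0,0,0]
    - [0,0,0]
    - [0,0,0]
    - [0,0,0]
  travel:
    - [0,0,-5]
    - [0,0,-20]
    - [0,0,-30]
    - [0,0,-30]
    - [0,0,-30]
    - [0,0,-15]
    - [0,0,0]
    - [0,0,0]
  hand: [0,0,0,0,0,0,0,0]

```text
clock: 25.52
tool_pos: [0.5554, 0.1965, 0.2324]
ee_rot: [0.858, 0.514, -0.001, -0.0]
contact_force: [-0.7, -0.7, -0.3]
finger_gap: 0.0002
```

```bash
python3 - <<'E'
from h import *
o=get_obs();im=capture("wrist");s=capture("side")
B=lambda x:cv2.cvtColor(x,cv2.COLOR_RGB2BGR)
cv2.imwrite("pics/c10.png",np.hstack([cv2.resize(B(im),(400,300)),cv2.resize(B(s)[130:220,225:365],(400,300),interpolation=2)]))
print(o['tool_pos'],o['contact_force'],o['clock'])
s0=cv2.imread("pics/side0.png");d=cv2.absdiff(s0,B(s)).max(2)
for n,(x0,y0,x1,y1) in dict(eraser=(338,194,364,212),marker=(266,209,318,231)).items():print(n,(d[y0:y1,x0:x1]>40).sum())
E
```

```text
[0.55537706 0.19650923 0.23240262] [-0.66457583 -0.68132621 -0.34427636] 25.525
eraser 38
marker 0
```

View pics/c10.png

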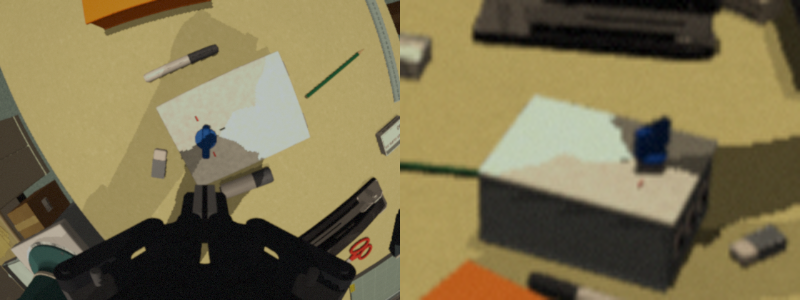

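The panel stays shut. Eraser, marker and glue stick lie where they were (the eraser's pixel difference comes with the arm's shadow). Handing in.

```bash
python3 -c "
from rig import *
print(job_done(), get_obs()['clock'])"
```

```text
the job is handed in; nothing more can be done
the job is handed in; nothing more can be done
```

The grey box's panel is shut and the blue stud is locked. I handed the job in at about 25.6 s.

**What I did:**
1. Pressed the panel shut with the fingertips on the stud's disc, then gripped the wing.
2. Turned it clockwise with about 6 N on the foot. The force fell from about 9 N to 3.5 N at about 0.4 rad, so the foot had dropped into the slot.
3. Pushed the stud in until it bottomed. The peak vertical force was about 10 N.
4. Turned it a further 1.58 rad clockwise, eased it up and let go.

**Last checks:**
- **Panel:** it looks flat and shut in the side and wrist views, with nothing touching it.
- **Stud height:** a light fingertip touch met the wing top at z ≈ 0.1037. That is about 8.8 mm in, within the 7.5–9.5 mm notch range.
- **Other objects:** the arm never went near the marker, the glue stick or the eraser, and all three look unmoved. The marker's area showed no pixel change. The eraser's showed 38 changed pixels, which I put down to the arm's shadow. I compared the glue stick only by eye.

**Not fully settled:**
- A side load of up to about 8 N built up from a 1–2 mm error in centring on the stud. My small corrections did not remove it, and it went once I opened the fingers.
- The slot angle came only from where the force dropped, so it is good to about 0.03 rad.

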